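# Complete a shop order carton

### The arm

A 6-joint arm with a two-finger parallel gripper is mounted at the origin on the work surface. World frame = base frame: x ahead of the robot, y to its left, z up, the work surface at z = 0. Lengths are in m, angles in rad, forces in N, time in s.
With the tool pointing down it reaches from about 0.35 to 1 m from the base axis. Payload 7.1 kg.
Tool frame: the origin (TCP) lies on the front face of the gripper's body, between the roots of the fingers; the fingertips stand 73 mm ahead of it and the grasp point (between the pads) lies 54 mm ahead of it; x points along the fingers, y is the direction in which the jaws open and shut, and the axes are right-handed (so a half turn about x gives the same grasp; the last joint's range is limited). The gripper opens to 85 mm and grips with 20 to 120 N. Pads are 22 mm wide; open, the fingers measure 114 mm over their backs; the gripper's body (76 mm by 85 mm) begins 54 mm behind the grasp point. The pads swing forward as they close: fully open they stand 13 mm farther back than shut.
Start: joints at [1.148, 0.423, 1.63, -0, 1.089, -0.019], TCP at [0.246, 0.575, 0.304] pointing down, gripper open.
Joint ranges: [-3, 3], [-0.9, 2.11], [0.09, 2.58], [-1.31, 4.45], [0.11, 2.69], [-2.54, 2.54]. Speed limits (rad/s): [2.39, 2.39, 3.01, 3.14, 3.14, 3.14].

### API

Orientations are given as a rotation vector (axis times angle).
In Python, from station import robot gives the robot as it stands.
- The arm moves only by the shell command python3 -m crank 'ROWS' [FORCE]. ROWS is JSON, a list of rows, each a list of 3 entries, a list of its own where there are three numbers: the shift along the tool's x, y, z in mm, then the turn, a rotation vector about the tool's x, y, z in degrees, then the opening, from 0 (shut) to 1 (fully open). In form: [[[tx, ty, tz], [wx, wy, wz], hand], ...]. A call has 1 to 20 rows; each row is the pose to reach, as a shift and turn from the pose commanded when the call began, along the tool's axes at that moment; what a row does not reach only later rows make up. A row lasts 1/12 s, in which the tool goes at most 41.7 mm and 7.16 degrees, less where a joint would pass 70% of its speed; a pose out of reach is approached as far as the arm can. A call with a gripper value outside its range is refused whole. The fingers move at their own pace and stop on an object; FORCE is the grip in N (left out, the last holds). Time passes only in rows, so rows that repeat a pose let the fingers close. It gives the time, the measured TCP pose, the force and the opening at its end, in the units of the state.
- robot.state(): the state, without advancing time (a new reading comes with each control period).
- robot.get_image(name): name is "side" or "top"; returns the picture (400x640x3 uint8, red, green, blue); there is no depth.
- robot.camera_info(name): a dict with "K" (3x3 intrinsics, pixels), "extrinsics" (4x4, takes a point from world to camera coordinates). Camera axes: x right, y down, z forward; pixel columns grow to the right and rows downward; lengths in m; the calibration is good to about 2 mm. A picture is of the moment at which its call begins. camera_info takes no time and is no camera call.
- robot.sign_off(): hands the job in, once; it reports no verdict.
The state is a dict: "t": time; "qpos": joint angles; "qd": joint speeds; "joint_torque": joint torques, N m; "position": TCP position; "orientation": TCP orientation; "ft_force": force on the tool from outside, world axes, zero at the start; "ft_torque": the same for the moment, N m; "opening": finger opening in m.
Only numpy, scipy, OpenCV 4.12 (cv2) and the standard library are available. Lean on these libraries where they do the work, as an engineer would, in place of code of your own. Each camera call takes 0.05 s, during which the arm holds its last target. There are 200 camera calls.

### The job

Finish packing this customer's order: put the long red toothpaste box and the yellow soap box into the open cardboard carton next to the orange laundry pack that is already in it. All three must sit flat on the carton's floor side by side, the same way up as they are now, none of them tilted or resting on another or on a wall.

Things in the scene. Friction and masses are not known exactly. Their poses are not given: they have to be found in the camera images.
- carton: Shallow open cardboard carton, fixed to the counter, 228 (x) x 178 (y) x 50 mm outside, walls and floor 4 mm thick, so 220 x 170 mm clear inside. Origin: centre of its underside; x along its long side, y along its short side, z up. It stands turned by up to 0.3 rad either way. The orange laundry pack occupies its -x, -y corner; the toothpaste box fits only along x, in the free strip on the +y side; the soap box then fits on the -y side, in the +x corner.
- laundry_mid (a point): Centre (half-way up) of the orange laundry pack already standing loose in the carton's -x, -y corner: 80 (x) x 70 (y) x 60 mm high, 0.3 kg, axes nearly parallel to the carton's, z up.
- red_box_mid (a point): Centre (half-way up) of the red toothpaste box with a white band near one end and a white disc on top: 180 (x) x 40 (y) x 56 mm high, about 0.2 kg, loose on the counter, to be gripped across its 40 mm width; x along its length, z up. A green box of the same size is not part of the order and is not tracked.
- yellow_box_mid (a point): Centre (half-way up) of the yellow soap box with a white band and a white disc on top: 60 (x) x 72 (y) x 52 mm high, about 0.22 kg, loose on the counter, to be gripped across its 60 mm width along its x; z up. A blue box of the same size is not part of the order and is not tracked. The four loose boxes stand in a row to both sides of the carton, in any order, at least 25 mm clear beside each gripping face, with their x axes within 0.3 rad of straight ahead of the robot.
Mind the look-alikes: they are no part of the job. What is meant by the part that bears red_box_mid is not purple, and is the smaller of those in its own colour. Leave any green look-alike of the part that bears yellow_box_mid alone.

How it is judged:
At the end, for the whole second after the job is handed in: The red box, the yellow box and the laundry pack are all inside the carton: each one's centre lies within the carton's inner outline, at its resting height over the carton's floor within 6 mm, upright within 0.17 rad (10 degrees), and at rest (under 0.02 m/s) (x of red_box_mid in the frame of carton between -0.11 and 0.11 m and y of red_box_mid in the frame of carton between -0.085 and 0.085 m and z of red_box_mid in the frame of carton between 0.026 and 0.038 m and angle between each of red_box_mid, yellow_box_mid, laundry_mid's own z axis and vertical below 0.17 rad and x of yellow_box_mid in the frame of carton between -0.11 and 0.11 m and y of yellow_box_mid in the frame of carton between -0.085 and 0.085 m and z of yellow_box_mid in the frame of carton between 0.024 and 0.036 m and x of laundry_mid in the frame of carton between -0.11 and 0.11 m and y of laundry_mid in the frame of carton between -0.085 and 0.085 m and z of laundry_mid in the frame of carton between 0.028 and 0.04 m and linear speed of each of red_box, yellow_box, laundry below 0.02 m/s); the robot touches nothing.
It also fails if it takes over 59 s, if anything falls off the work surface, if the arm or the gripper's body presses on something with over 40 N, if the wrist force passes 120 N, or if a joint passes its speed limit or range.

## Working session

There is one attempt and no reset: what is moved stays moved. The work goes in short steps, Python scripts to look and compute and a shell command to move; the robot and the scene stay as the last step left them, time stands still between calls to the robot, and variables do not carry over. Pictures are saved under pics/ and viewed, about 8 in all and at most 12, crops included, and the job is handed in when it is done.

```bash
ls; mkdir -p pics; python3 - <<'E'
from station import robot
import cv2,numpy as np
s=robot.state();print(s['t'],s['position'],s['orientation'],s['opening'])
for n in('top','side'):
    im=robot.get_image(n);cv2.imwrite(f'pics/{n}0.png',im[:,:,::-1])
    c=robot.camera_info(n);print(n,np.round(c['K'],1).tolist(),np.round(c['extrinsics'],4).tolist())
E
```

```text
pics
0.0 [0.24537664 0.5743352  0.30313113] [ 0.31556083  1.54782818 -0.31796877] 0.08533409514984984
top [[485.8, 0.0, 324.5], [0.0, 485.8, 200.7], [0.0, 0.0, 1.0]] [[-0.0226, -0.9997, 0.0004, -0.0008], [-0.9976, 0.0225, -0.0654, 0.4669], [0.0654, -0.0019, -0.9979, 1.3318], [0.0, 0.0, 0.0, 1.0]]
side [[367.4, 0.0, 321.6], [0.0, 367.4, 205.8], [0.0, 0.0, 1.0]] [[0.7539, -0.657, 0.0054, -0.356], [-0.4411, -0.5122, -0.7369, 0.2544], [0.4869, 0.5532, -0.6759, 0.7974], [0.0, 0.0, 0.0, 1.0]]
```

View pics/top0.png

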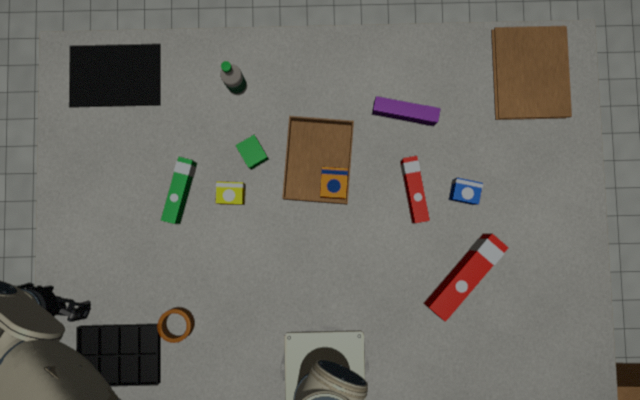

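View pics/side0.png

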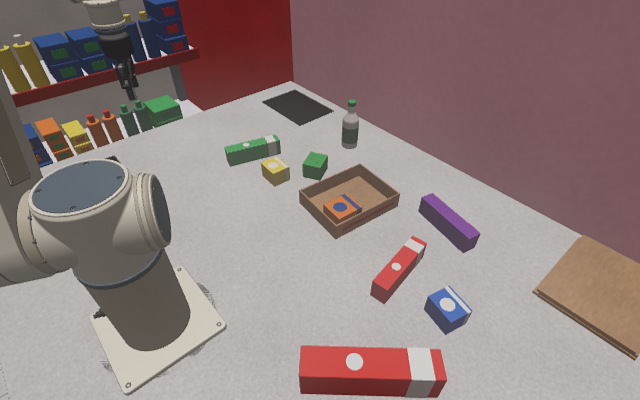

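The top picture shows these red_box candidates: a small red box at (415,189), a big red box at (466,277) and a purple box at (406,110). The small red one fits, being not purple and the smaller red. For the yellow box there is one yellow at (230,193), with a green look-alike at (252,152) and a blue box at (467,191) to leave alone. The carton is centred near (320,160), with the orange pack at its lower right, so its -x side faces the robot. Next I fit box silhouettes in both views.

```bash
cat > fit.py <<'E'
import cv2,numpy as np
from station import robot
from scipy.optimize import minimize
from scipy.spatial.transform import Rotation as R
CAM={n:robot.camera_info(n) for n in('top','side')}
def proj(n,P):
    E=np.array(CAM[n]['extrinsics']);q=(np.asarray(P)@E[:3,:3].T+E[:3,3])@np.array(CAM[n]['K']).T
    return q[:,:2]/q[:,2:]
def corners(p,size,z0,z1):
    x,y,a=p;c,s=np.cos(a),np.sin(a)
    return np.array([[x+c*i*size[0]/2-s*j*size[1]/2,y+s*i*size[0]/2+c*j*size[1]/2,z] for z in(z0,z1) for i in(-1,1) for j in(-1,1)])
HUE={'red':(174,6,140),'yellow':(22,35,140),'orange':(10,20,190),'brown':(5,20,70)}
def hull(im,col,seed,rad):
    h=cv2.cvtColor(im,cv2.COLOR_RGB2HSV).astype(int);lo,hi,s=HUE[col];H=h[...,0]
    m=((H>=lo)&(H<=hi) if lo<hi else (H>=lo)|(H<=hi))&(h[...,1]>s)&(h[...,2]>40)
    yy,xx=np.mgrid[:400,:640];m&=np.hypot(xx-seed[0],yy-seed[1])<rad
    if col!='brown':
        m=cv2.morphologyEx(m.astype(np.uint8),cv2.MORPH_OPEN,np.ones((2,2)))
    pts=np.argwhere(m)[:,::-1]
    q=np.concatenate([pts+d for d in((-.5,-.5),(.5,-.5),(.5,.5),(-.5,.5))])
    return cv2.convexHull(q.astype(np.float32))
def fit(hulls,p0,size,z0,z1):
    def f(p):
        t=0
        for n,h in hulls.items():
            g=cv2.convexHull(proj(n,corners(p,size,z0,z1)).astype(np.float32))
            i=cv2.intersectConvexConvex(g,h)[0];t-=i/(cv2.contourArea(g)+cv2.contourArea(h)-i)
        return t/len(hulls)
    best=min((minimize(f,[p0[0],p0[1],a],method='Nelder-Mead',options=dict(initial_simplex=np.array([p0[0],p0[1],a])+np.array([[0,0,0],[.02,0,0],[0,.02,0],[0,0,.15]]),xatol=1e-5,fatol=1e-6)) for a in(-.15,.0,.15)),key=lambda r:r.fun)
    return best.x,-best.fun
def unproj(n,u,z):
    c=CAM[n];E=np.array(c['extrinsics']);Rm=E[:3,:3];C=-Rm.T@E[:3,3]
    d=Rm.T@np.linalg.inv(np.array(c['K']))@[u[0],u[1],1];return C+d*(z-C[2])/d[2]
ITEMS={'red':('red',(415,189),(398,268),45,(.18,.04),0,.056),'yellow':('yellow',(230,193),(275,171),28,(.06,.072),0,.052),
 'laundry':('orange',(334,183),(341,207),26,(.08,.07),.05,.064),'carton':('brown',(320,160),(349,200),62,(.228,.178),0,.05)}
E
python3 - <<'E'
from fit import *
I={n:cv2.imread(f'pics/{n}0.png')[:,:,::-1].copy() for n in CAM}
V={n:I[n][:,:,::-1].copy() for n in I}
V={n:cv2.resize(v,None,fx=4,fy=4,interpolation=cv2.INTER_CUBIC) for n,v in V.items()}
for k,(col,a,b,r,size,z0,z1) in ITEMS.items():
    H={'top':hull(I['top'],col,a,r),'side':hull(I['side'],col,b,r)}
    p0=unproj('top',a,z1)
    for names in(('top',),('side',),('top','side')):
        p,s=fit({n:H[n] for n in names},p0,size,z0,z1);print(k,names,np.round(p,4),round(s,3))
    for n in V:
        g=cv2.convexHull(proj(n,corners(p,size,z0,z1)).astype(np.float32))
        cv2.polylines(V[n],[np.int32((g+.5)*4)],True,(255,0,255),1)
        cv2.polylines(V[n],[np.int32((H[n]+.5)*4)],True,(255,255,0),1)
t=V['top'][400:950,750:1800];s=V['side'][540:1240,1000:1760]
cv2.imwrite('pics/ov.png',cv2.resize(t,(800,int(550*800/1050)),interpolation=cv2.INTER_AREA));
cv2.imwrite('pics/ovs.png',cv2.resize(s,None,fx=.8,fy=.8,interpolation=cv2.INTER_AREA))
E
```

```text
red ('top',) [ 0.488  -0.2602  0.1558] 0.937
red ('side',) [ 0.5253 -0.2426  0.1808] 0.672
red ('top', 'side') [ 0.4883 -0.2605  0.1689] 0.778
yellow ('top',) [ 0.4829  0.2461 -0.279 ] 0.707Traceback (most recent call last):
  File "<stdin>", line 9, in <module>
  File "fit.py", line 29, in fit
    best=min((minimize(f,[p0[0],p0[1],a],method='Nelder-Mead',options=dict(initial_simplex=np.array([p0[0],p0[1],a])+np.array([[0,0,0],[.02,0,0],[0,.02,0],[0,0,.15]]),xatol=1e-5,fatol=1e-6)) for a in(-.15,.0,.15)),key=lambda r:r.fun)
  File "fit.py", line 29, in <genexpr>
    best=min((minimize(f,[p0[0],p0[1],a],method='Nelder-Mead',options=dict(initial_simplex=np.array([p0[0],p0[1],a])+np.array([[0,0,0],[.02,0,0],[0,.02,0],[0,0,.15]]),xatol=1e-5,fatol=1e-6)) for a in(-.15,.0,.15)),key=lambda r:r.fun)
              ~~~~~~~~^^^^^^^^^^^^^^^^^^^^^^^^^^^^^^^^^^^^^^^^^^^^^^^^^^^^^^^^^^^^^^^^^^^^^^^^^^^^^^^^^^^^^^^^^^^^^^^^^^^^^^^^^^^^^^^^^^^^^^^^^^^^^^^^^^^^^^^^^^^^^^^^^^^^^^^^^^^^^^^^^^^^^^^^
    res = _minimize_neldermead(fun, x0, args, callback, bounds=bounds,
                               **options)
    fsim[k] = func(sim[k])
              ~~~~^^^^^^^^
    fx = function(np.copy(x), *(wrapper_args + args))
  File "fit.py", line 27, in f
    i=cv2.intersectConvexConvex(g,h)[0];t-=i/(cv2.contourArea(g)+cv2.contourArea(h)-i)
      ~~~~~~~~~~~~~~~~~~~~~~~~~^^^^^
cv2.error: OpenCV(4.12.0) /io/opencv/modules/imgproc/src/geometry.cpp:503: error: (-215:Assertion failed) p2.depth() == CV_32S || p2.depth() == CV_32F in function 'intersectConvexConvex'
```

```bash
python3 - <<'E'
import cv2
P={'top':dict(redtop=(412,180),redend=(420,218),redfar=(408,159),yel=(222,198),yel2=(240,188),yelside=(230,204),org=(326,193),orgside=(335,198),floor=(310,150),wallL=(288,160),wallT=(320,119),wallB=(310,202),wallR=(350,150),counter=(260,210)),
'side':dict(redtop=(404,258),redL=(379,292),redR=(400,282),redfar=(422,241),yelT=(272,170),yelL=(268,174),yelR=(283,179),counter=(300,250),orgT=(333,207),orgL=(338,219),wall=(320,215),wallR=(380,215),floor=(360,185))}
for n in P:
    h=cv2.cvtColor(cv2.imread(f'pics/{n}0.png'),cv2.COLOR_BGR2HSV)
    print(n,{k:h[v,u].tolist() for k,(u,v) in P[n].items()})
E
```

```text
top {'redtop': [2, 187, 149], 'redend': [2, 184, 148], 'redfar': [2, 192, 149], 'yel': [31, 185, 150], 'yel2': [31, 160, 151], 'yelside': [27, 106, 99], 'org': [18, 197, 149], 'orgside': [14, 184, 75], 'floor': [16, 125, 108], 'wallL': [15, 127, 90], 'wallT': [15, 119, 79], 'wallB': [30, 11, 111], 'wallR': [14, 126, 93], 'counter': [30, 12, 126]}
side {'redtop': [0, 154, 202], 'redL': [1, 94, 109], 'redR': [0, 100, 105], 'redfar': [0, 156, 200], 'yelT': [26, 134, 205], 'yelL': [22, 92, 108], 'yelR': [21, 100, 110], 'counter': [8, 5, 186], 'orgT': [125, 80, 143], 'orgL': [9, 113, 111], 'wall': [13, 65, 94], 'wallR': [12, 40, 127], 'floor': [13, 87, 158]}
```

```bash
sed -i "s/^HUE=.*/HUE={'red':(172,7,60),'yellow':(19,37,60),'orange':(8,24,158),'brown':(5,24,32)}/; s/m=cv2.morph/if len(np.argwhere(m))>60: m=cv2.morph/" fit.py
cat > show.py <<'E'
import sys
from fit import *
def run(tag,items,views,crop_t=(400,950,750,1800),crop_s=(540,1240,1000,1760)):
    I={n:cv2.imread(f'pics/{n}{tag}.png')[:,:,::-1].copy() for n in views}
    V={n:cv2.resize(I[n][:,:,::-1],None,fx=4,fy=4,interpolation=cv2.INTER_CUBIC) for n in I}
    out={}
    for k,(col,a,b,r,size,z0,z1) in items.items():
        H={n:hull(I[n],col,a if n=='top' else b,r) for n in views if not(k=='laundry' and n=='side')}
        p0=unproj('top',a,z1)
        for names in [(n,) for n in H]+([tuple(H)] if len(H)>1 else []):
            p,s=fit({n:H[n] for n in names},p0,size,z0,z1);print(k,names,np.round(p,4),round(s,3))
        out[k]=p
        for n in H:
            g=cv2.convexHull(proj(n,corners(p,size,z0,z1)).astype(np.float32))
            cv2.polylines(V[n],[np.int32((g+.5)*4)],True,(255,0,255),1)
            cv2.polylines(V[n],[np.int32((H[n]+.5)*4)],True,(255,255,0),1)
    t=V['top'][crop_t[0]:crop_t[1],crop_t[2]:crop_t[3]];f=800/t.shape[1]
    cv2.imwrite(f'pics/ov{tag}.png',cv2.resize(t,None,fx=f,fy=f,interpolation=cv2.INTER_AREA))
    return out
E
python3 -c "
from show import *
run('0',ITEMS,('top','side'))"
```

```text
red ('top',) [ 0.4889 -0.2618  0.1537] 0.967
red ('side',) [ 0.4928 -0.26    0.159 ] 0.965
red ('top', 'side') [ 0.4902 -0.2614  0.1546] 0.953
yellow ('top',) [ 0.4904  0.2461 -0.0327] 0.963
yellow ('side',) [ 0.488   0.2436 -0.3129] 0.887
yellow ('top', 'side') [ 0.4909  0.2457 -0.053 ] 0.885
laundry ('top',) [ 0.5092 -0.039  -0.0884] 0.912
carton ('top',) [ 0.5796  0.0042 -0.0929] 0.962
carton ('side',) [ 0.5797  0.0041 -0.0967] 0.971
carton ('top', 'side') [ 0.5797  0.0041 -0.0966] 0.966
```

View pics/ov0.png

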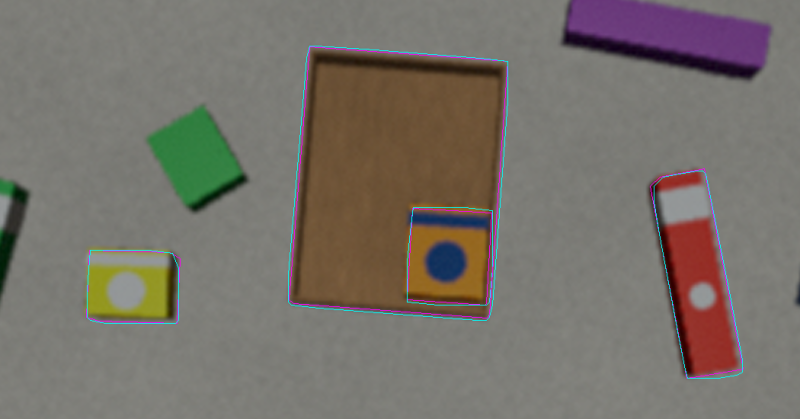

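Identity confirmed: the crop shows the small red box at (0.490,-0.261), and its outline fits 180x40 mm at IoU 0.95. The yellow box is at (0.491,0.246). The carton is at (0.580,0.004) with yaw -0.097, and the laundry lies at (-0.066,-0.050) in the carton frame, where it should be. Now I compute the moves.

```bash
cat > go.py <<'E'
from fit import *
def go(x,y,z,jaw):
    s=robot.state();R0=R.from_rotvec(s['orientation']);p=np.array(s['position'])
    print('t',s['t'],'pos',p.round(4),'tooly',R0.as_matrix()[:,1].round(3),'q1,q6',np.round(s['qpos'],3)[[0,5]])
    sh=R0.inv().apply(np.array([x,y,z])-p)*1e3
    for k in(0,np.pi):
        Y=np.array([np.cos(jaw+k),np.sin(jaw+k),0]);X=np.array([0,0,-1.])
        w=(R0.inv()*R.from_matrix(np.column_stack([X,Y,np.cross(X,Y)]))).as_rotvec(degrees=True)
        print('shift',sh.round(1).tolist(),'turn',w.round(1).tolist())
def carton(cx,cy,c=(.5797,.0041,-.0966)):
    return c[0]+np.cos(c[2])*cx-np.sin(c[2])*cy, c[1]+np.sin(c[2])*cx+np.cos(c[2])*cy
E
python3 -c "
from go import *
go(.490,-.261,.20,.155+np.pi/2);go(.491,.246,.2,-.04)"
```

```text
t 0.1 pos [0.2454 0.5744 0.3032] tooly [ 0.393  0.92  -0.001] q1,q6 [ 1.148 -0.019]
shift [104.1, -671.9, 553.2] turn [-32.0, -0.0, 0.1]
shift [104.1, -671.9, 553.2] turn [148.0, 0.1, 0.0]
t 0.1 pos [0.2454 0.5744 0.3032] tooly [ 0.393  0.92  -0.001] q1,q6 [ 1.148 -0.019]
shift [103.5, -205.3, 354.9] turn [69.2, 0.0, 0.1]
shift [103.5, -205.3, 354.9] turn [-110.8, -0.1, 0.1]
```

```bash
python3 -m crank '[[[104,-672,553],[148,0,0],0.85],[[104,-672,553],[148,0,0],0.85],[[104,-672,553],[148,0,0],0.85],[[104,-672,553],[148,0,0],0.85],[[104,-672,553],[148,0,0],0.85],[[104,-672,553],[148,0,0],0.85],[[104,-672,553],[148,0,0],0.85],[[104,-672,553],[148,0,0],0.85],[[104,-672,553],[148,0,0],0.85],[[104,-672,553],[148,0,0],0.85],[[104,-672,553],[148,0,0],0.85],[[104,-672,553],[148,0,0],0.85],[[104,-672,553],[148,0,0],0.85],[[104,-672,553],[148,0,0],0.85],[[104,-672,553],[148,0,0],0.85],[[104,-672,553],[148,0,0],0.85],[[104,-672,553],[148,0,0],0.85],[[104,-672,553],[148,0,0],0.85],[[104,-672,553],[148,0,0],0.85],[[104,-672,553],[148,0,0],0.85]]' 60; python3 -c "
from go import *
go(.490,-.261,.16,.155+np.pi/2)"
```

```text
t: 1.77
position: [0.4779, -0.2216, 0.2045]
orientation: [2.099, 0.244, -2.1]
ft_force: [0.7, 1.0, -0.5]
opening: 0.0723
t 1.7667 pos [ 0.4779 -0.2216  0.2045] tooly [ 0.229 -0.973 -0.   ] q1,q6 [-0.457  0.883]
shift [44.5, 41.1, -2.8] turn [-175.6, -0.0, 0.0]
shift [44.5, 41.1, -2.8] turn [4.4, 0.0, 0.0]
```

```bash
python3 -m crank '[[[0,0,0],[4.4,0,0],0.85],[[0,0,0],[4.4,0,0],0.85],[[0,0,0],[4.4,0,0],0.85],[[0,0,0],[4.4,0,0],0.85]]' >/dev/null; python3 -c "
from go import *
go(.490,-.261,.08,.155+np.pi/2)
im=robot.get_image('side');cv2.imwrite('pics/side1.png',cv2.resize(im[130:330,230:530,::-1],None,fx=2,fy=2))"
```

```text
t 2.1 pos [ 0.4774 -0.2184  0.2048] tooly [ 0.163 -0.987 -0.001] q1,q6 [-0.452  0.955]
shift [124.8, 44.2, -5.6] turn [-179.5, -0.1, 0.1]
shift [124.8, 44.2, -5.6] turn [0.5, 0.1, 0.0]
```

View pics/side1.png

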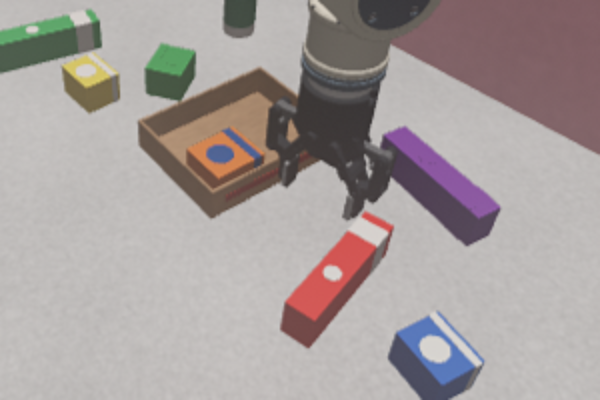

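The side view shows the gripper above and to the carton side of the red box (centre near crop pixel (335,275)), jaws across its width. That agrees with the computed 44 mm still to go. I will go down and grip.

```bash
python3 -m crank '[[[0,44,-6],[0.5,0,0],0.85],[[0,44,-6],[0.5,0,0],0.85],[[30,44,-6],[0.5,0,0],0.85],[[60,44,-6],[0.5,0,0],0.85],[[85,44,-6],[0.5,0,0],0.85],[[105,44,-6],[0.5,0,0],0.85],[[118,44,-6],[0.5,0,0],0.85],[[125,44,-6],[0.5,0,0],0.85],[[125,44,-6],[0.5,0,0],0.85],[[125,44,-6],[0.5,0,0],0.85]]' 60; python3 -m crank '[[[0,0,0],[0,0,0],0.2],[[0,0,0],[0,0,0],0.2],[[0,0,0],[0,0,0],0.2],[[0,0,0],[0,0,0],0.2],[[0,0,0],[0,0,0],0.2],[[0,0,0],[0,0,0],0.2],[[0,0,0],[0,0,0],0.2],[[0,0,0],[0,0,0],0.2]]' 60;  python3 -m crank '[[[-25,0,0],[0,0,0],0.2],[[-60,0,0],[0,0,0],0.2],[[-90,0,0],[0,0,0],0.2],[[-100,0,0],[0,0,0],0.2],[[-100,0,0],[0,0,0],0.2],[[-100,0,0],[0,0,0],0.2]]' 60
python3 -c "
from go import *
im=robot.get_image('side');cv2.imwrite('pics/side2.png',cv2.resize(im[130:330,230:530,::-1],None,fx=2,fy=2))
x,y=carton(0,.042);print(x,y);go(x,y,.18,-.0966+np.pi/2)"
```

```text
t: 2.98
position: [0.4914, -0.2617, 0.0806]
orientation: [2.142, 0.164, -2.141]
ft_force: [-0.6, 0.6, -0.2]
opening: 0.0727
t: 3.65
position: [0.4916, -0.2621, 0.0813]
orientation: [2.144, 0.162, -2.14]
ft_force: [0.1, 1.7, 6.7]
opening: 0.0392
t: 4.15
position: [0.4909, -0.2619, 0.1802]
orientation: [2.143, 0.163, -2.141]
ft_force: [0.0, -0.2, -1.7]
opening: 0.0395
0.5837508929425815 0.045904189579128826
t 4.2 pos [ 0.4903 -0.2615  0.1791] tooly [ 0.152 -0.988 -0.001] q1,q6 [-0.511  0.907]
shift [-0.8, -289.7, -139.0] turn [-165.7, -0.1, 0.1]
shift [-0.8, -289.7, -139.0] turn [14.3, 0.1, 0.0]
```

View pics/side2.png

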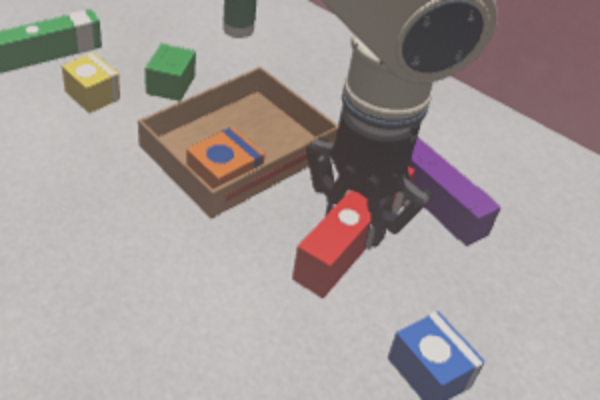

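The box is held level (the disc is off its centre in the first picture too), opening 39.5 mm. Carrying it over the carton.

```bash
python3 -m crank '[[[-1,-290,-139],[14.3,0,0],0.2],[[-1,-290,-139],[14.3,0,0],0.2],[[-1,-290,-139],[14.3,0,0],0.2],[[-1,-290,-139],[14.3,0,0],0.2],[[-1,-290,-139],[14.3,0,0],0.2],[[-1,-290,-139],[14.3,0,0],0.2],[[-1,-290,-139],[14.3,0,0],0.2],[[-1,-290,-139],[14.3,0,0],0.2],[[-1,-290,-139],[14.3,0,0],0.2],[[-1,-290,-139],[14.3,0,0],0.2],[[-1,-290,-139],[14.3,0,0],0.2],[[-1,-290,-139],[14.3,0,0],0.2],[[-1,-290,-139],[14.3,0,0],0.2]]' 60
python3 -c "
from go import *
V=[]
im=robot.get_image('top')[90:230,240:400,::-1];im2=robot.get_image('side')[100:260,270:450,::-1]
a=cv2.resize(im,(400,350),interpolation=cv2.INTER_CUBIC);b=cv2.resize(im2,(394,350),interpolation=cv2.INTER_CUBIC)
cv2.imwrite('pics/c3.png',np.hstack([a,b]))
x,y=carton(0,.042);go(x,y,.087,-.0966+np.pi/2)"
```

```text
t: 5.28
position: [0.5837, 0.0445, 0.1803]
orientation: [-2.169, 0.108, 2.172]
ft_force: [-1.0, -0.0, -0.8]
opening: 0.0394
t 5.3833 pos [0.5841 0.0446 0.1808] tooly [-0.099 -0.995  0.   ] q1,q6 [0.056 1.726]
shift [93.8, -1.3, 0.4] turn [179.9, -0.0, -0.1]
shift [93.8, -1.3, 0.4] turn [-0.1, 0.0, -0.0]
```

View pics/c3.png

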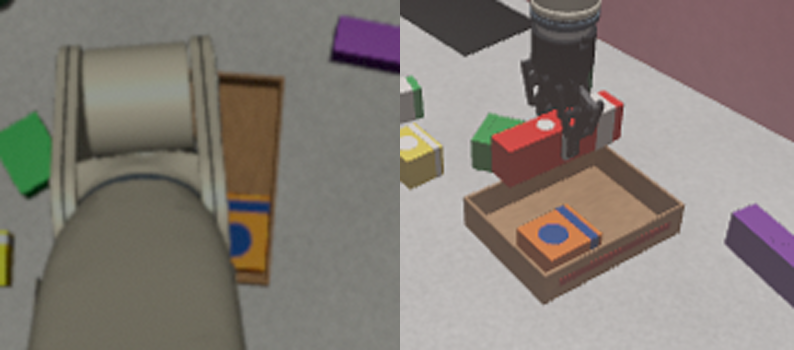

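The red box hangs level and parallel over the free strip, clear of the laundry pack. Lowering and releasing with a small opening, then rising.

```bash
python3 -m crank '[[[25,-1,0],[0,0,0],0.2],[[50,-1,0],[0,0,0],0.2],[[70,-1,0],[0,0,0],0.2],[[82,-1,0],[0,0,0],0.2],[[90,-1,0],[0,0,0],0.2],[[95,-1,0],[0,0,0],0.2],[[95,-1,0],[0,0,0],0.2],[[95,-1,0],[0,0,0],0.2]]' 60
python3 -m crank '[[[0,0,0],[0,0,0],0.53],[[0,0,0],[0,0,0],0.53],[[0,0,0],[0,0,0],0.53],[[0,0,0],[0,0,0],0.53],[[0,0,0],[0,0,0],0.53]]'
python3 -m crank '[[[-20,0,0],[0,0,0],0.53],[[-50,0,0],[0,0,0],0.53],[[-85,0,0],[0,0,0],0.53],[[-110,0,0],[0,0,0],0.6],[[-120,0,0],[0,0,0],0.8],[[-120,0,0],[0,0,0],0.88]]'
python3 -c "
from go import *
go(.491,.246,.18,-.04)"
```

```text
t: 6.05
position: [0.5851, 0.0467, 0.0867]
orientation: [-2.173, 0.106, 2.17]
ft_force: [-0.4, -0.6, -0.8]
opening: 0.0392
t: 6.47
position: [0.5846, 0.0469, 0.0863]
orientation: [-2.172, 0.106, 2.171]
ft_force: [-0.1, -0.4, -0.2]
opening: 0.0452
t: 6.97
position: [0.5859, 0.047, 0.2089]
orientation: [-2.177, 0.105, 2.165]
ft_force: [0.4, -0.3, -1.3]
opening: 0.0733
t 6.9667 pos [0.5859 0.047  0.2089] tooly [-0.097 -0.995 -0.001] q1,q6 [0.06  1.728]
shift [28.4, -188.8, 113.9] turn [-93.3, -0.3, -0.2]
shift [28.4, -188.8, 113.9] turn [86.7, -0.2, 0.3]
```

```bash
python3 -m crank '[[[10,-189,114],[-93.3,0,0],0.88],[[10,-189,114],[-93.3,0,0],0.88],[[10,-189,114],[-93.3,0,0],0.88],[[10,-189,114],[-93.3,0,0],0.88],[[10,-189,114],[-93.3,0,0],0.88],[[10,-189,114],[-93.3,0,0],0.88],[[10,-189,114],[-93.3,0,0],0.88],[[10,-189,114],[-93.3,0,0],0.88],[[10,-189,114],[-93.3,0,0],0.88],[[10,-189,114],[-93.3,0,0],0.88],[[10,-189,114],[-93.3,0,0],0.88],[[10,-189,114],[-93.3,0,0],0.88],[[10,-189,114],[-93.3,0,0],0.88],[[10,-189,114],[-93.3,0,0],0.88],[[10,-189,114],[-93.3,0,0],0.88],[[10,-189,114],[-93.3,0,0],0.88],[[10,-189,114],[-93.3,0,0],0.88]]'
python3 -c "
from go import *
im=robot.get_image('top')[90:230,210:370,::-1];im2=robot.get_image('side')[100:260,240:420,::-1]
a=cv2.resize(im,(400,350),interpolation=cv2.INTER_CUBIC);b=cv2.resize(im2,(394,350),interpolation=cv2.INTER_CUBIC)
cv2.imwrite('pics/c4.png',np.hstack([a,b]))
go(.491,.246,.079,-.04)"
```

```text
t: 8.38
position: [0.4891, 0.2459, 0.1955]
orientation: [1.24, 1.189, -1.241]
ft_force: [0.3, 0.2, -0.3]
opening: 0.0751
t 8.4833 pos [0.4893 0.246  0.1958] tooly [ 0.999 -0.041 -0.   ] q1,q6 [0.444 0.485]
shift [116.8, 1.7, -0.1] turn [-0.1, 0.0, 0.0]
shift [116.8, 1.7, -0.1] turn [179.9, 0.0, -0.0]
```

View pics/c4.png

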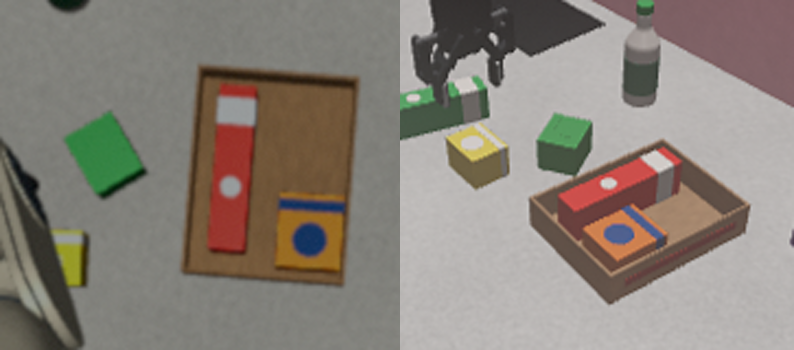

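The red box is flat in the +y strip, clear of the laundry pack and walls. The gripper is over the yellow box and clear of the green block. Gripping yellow.

```bash
python3 -m crank '[[[25,2,0],[0,0,0],0.88],[[50,2,0],[0,0,0],0.88],[[75,2,0],[0,0,0],0.88],[[95,2,0],[0,0,0],0.88],[[110,2,0],[0,0,0],0.88],[[117,2,0],[0,0,0],0.88],[[117,2,0],[0,0,0],0.88],[[117,2,0],[0,0,0],0.88]]' 60; python3 -m crank '[[[0,0,0],[0,0,0],0.45],[[0,0,0],[0,0,0],0.45],[[0,0,0],[0,0,0],0.45],[[0,0,0],[0,0,0],0.45],[[0,0,0],[0,0,0],0.45],[[0,0,0],[0,0,0],0.45]]' 60;  python3 -m crank '[[[-25,0,0],[0,0,0],0.45],[[-60,0,0],[0,0,0],0.45],[[-90,0,0],[0,0,0],0.45],[[-115,0,0],[0,0,0],0.45],[[-120,0,0],[0,0,0],0.45],[[-120,0,0],[0,0,0],0.45],[[-120,0,0],[0,0,0],0.45]]' 60
python3 -c "
from go import *
x,y=carton(.050,-.045);print(x,y);go(x,y,.2,-.0966)"
```

```text
t: 9.15
position: [0.4915, 0.246, 0.0792]
orientation: [1.239, 1.19, -1.239]
ft_force: [0.2, 0.4, -0.1]
opening: 0.0756
t: 9.65
position: [0.4923, 0.2464, 0.0804]
orientation: [1.24, 1.189, -1.236]
ft_force: [0.8, 0.0, 8.0]
opening: 0.0593
t: 10.23
position: [0.4908, 0.2457, 0.1984]
orientation: [1.238, 1.19, -1.239]
ft_force: [1.3, -0.3, -2.9]
opening: 0.0595
0.6251266499176256 -0.045512694718806534
t 10.2333 pos [0.4908 0.2457 0.1984] tooly [ 0.999 -0.04  -0.001] q1,q6 [0.442 0.482]
shift [-1.6, 145.8, 285.7] turn [3.3, 0.0, 0.0]
shift [-1.6, 145.8, 285.7] turn [-176.7, -0.1, 0.0]
```

```bash
python3 -m crank '[[[-2,146,286],[3.3,0,0],0.45],[[-2,146,286],[3.3,0,0],0.45],[[-2,146,286],[3.3,0,0],0.45],[[-2,146,286],[3.3,0,0],0.45],[[-2,146,286],[3.3,0,0],0.45],[[-2,146,286],[3.3,0,0],0.45],[[-2,146,286],[3.3,0,0],0.45],[[-2,146,286],[3.3,0,0],0.45],[[-2,146,286],[3.3,0,0],0.45],[[-2,146,286],[3.3,0,0],0.45],[[-2,146,286],[3.3,0,0],0.45],[[-2,146,286],[3.3,0,0],0.45],[[-2,146,286],[3.3,0,0],0.45]]' 60
python3 -c "
from go import *
im=robot.get_image('side')[80:280,240:490,::-1]
cv2.imwrite('pics/c5.png',cv2.resize(im,None,fx=3,fy=3,interpolation=cv2.INTER_CUBIC))
x,y=carton(.05,-.045);go(x,y,.0855,-.0966)"
```

```text
t: 11.32
position: [0.6251, -0.0443, 0.2002]
orientation: [1.279, 1.164, -1.281]
ft_force: [-0.2, -0.9, -2.8]
opening: 0.059
t 11.3667 pos [ 0.6253 -0.0444  0.2005] tooly [ 0.995 -0.096 -0.001] q1,q6 [-0.09   0.006]
shift [115.0, 0.1, 1.2] turn [0.1, -0.0, 0.1]
shift [115.0, 0.1, 1.2] turn [-179.9, -0.1, -0.0]
```

View pics/c5.png

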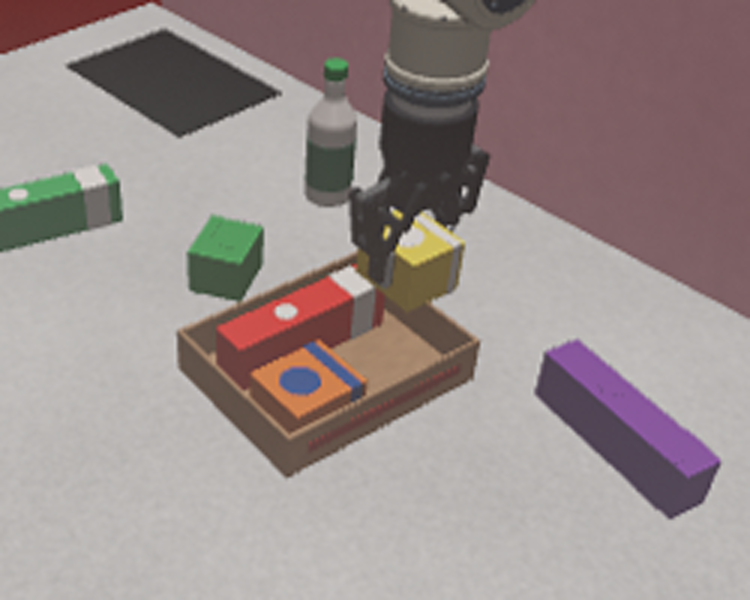

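The yellow box is held level above the free +x/-y corner. I shift it 5 mm toward +y for wall clearance, lower it and release.

```bash
python3 -m crank '[[[20,0,-4],[0,0,0],0.45],[[45,0,-4],[0,0,0],0.45],[[70,0,-4],[0,0,0],0.45],[[90,0,-4],[0,0,0],0.45],[[103,0,-4],[0,0,0],0.45],[[110,0,-4],[0,0,0],0.45],[[115,0,-4],[0,0,0],0.45],[[115,0,-4],[0,0,0],0.45],[[115,0,-4],[0,0,0],0.45]]' 60
python3 -m crank '[[[0,0,0],[0,0,0],0.78],[[0,0,0],[0,0,0],0.78],[[0,0,0],[0,0,0],0.78],[[0,0,0],[0,0,0],0.78],[[0,0,0],[0,0,0],0.78]]'
python3 -m crank '[[[-20,0,0],[0,0,0],0.78],[[-50,0,0],[0,0,0],0.78],[[-85,0,0],[0,0,0],0.78],[[-125,0,0],[0,0,0],0.78],[[-165,0,0],[0,0,0],0.8],[[-180,0,0],[0,0,0],0.8],[[-180,0,0],[0,0,0],0.8]]'
python3 -c "
from go import *
go(.35,.45,.3,.5)"
```

```text
t: 12.12
position: [0.6268, -0.0415, 0.0868]
orientation: [1.281, 1.161, -1.28]
ft_force: [-0.1, 0.2, -3.6]
opening: 0.0595
t: 12.53
position: [0.6266, -0.0417, 0.0866]
orientation: [1.281, 1.161, -1.28]
ft_force: [0.7, 0.3, -0.3]
opening: 0.0666
t: 13.12
position: [0.6286, -0.0418, 0.2716]
orientation: [1.285, 1.155, -1.274]
ft_force: [0.2, -0.1, -0.1]
opening: 0.0682
t 13.1167 pos [ 0.6286 -0.0418  0.2716] tooly [ 0.995 -0.097  0.009] q1,q6 [-0.085  0.012]
shift [-31.4, -324.8, -462.4] turn [-34.2, 0.2, -0.5]
shift [-31.4, -324.8, -462.4] turn [145.8, -0.7, -0.2]
```

```bash
python3 -m crank '[[[-20,-320,-450],[0,0,0],0.8],[[-20,-320,-450],[0,0,0],0.8],[[-20,-320,-450],[0,0,0],0.8],[[-20,-320,-450],[0,0,0],0.8],[[-20,-320,-450],[0,0,0],0.8],[[-20,-320,-450],[0,0,0],0.8],[[-20,-320,-450],[0,0,0],0.8],[[-20,-320,-450],[0,0,0],0.8],[[-20,-320,-450],[0,0,0],0.8],[[-20,-320,-450],[0,0,0],0.8],[[-20,-320,-450],[0,0,0],0.8],[[-20,-320,-450],[0,0,0],0.8],[[-20,-320,-450],[0,0,0],0.8],[[-20,-320,-450],[0,0,0],0.8]]'
python3 - <<'E'
from show import *
im=robot.get_image('top');cv2.imwrite('pics/top9.png',im[:,:,::-1]);s=robot.get_image('side')
I={'red':('red',(303,157),None,42,(.18,.04),.05,.06),'yellow':('yellow',(337,142),None,24,(.06,.072),.05,.056),'laundry':ITEMS['laundry']}
o=run('9',I,('top',),(400,880,1060,1500))
c=np.array([.5797,.0041,-.0966])
for k,p in o.items():
    d=R.from_euler('z',-c[2]).apply([*(p-c)[:2],0]);print(k,d[:2].round(4),round(p[2]-c[2],3))
a=cv2.imread('pics/ov9.png');a=cv2.resize(a,None,fx=400/a.shape[0],fy=400/a.shape[0])
b=cv2.resize(s[130:250,280:410,::-1],(433,400),interpolation=cv2.INTER_CUBIC);cv2.imwrite('pics/fin.png',np.hstack([a,b])[:,:800])
E
```

```text
t: 14.28
position: [0.3487, 0.4411, 0.2853]
orientation: [1.278, 1.165, -1.278]
ft_force: [0.4, -0.1, -0.5]
opening: 0.0683
red ('top',) [ 0.5812  0.0431 -0.0939] 0.916
yellow ('top',) [ 0.6202 -0.0435 -0.1305] 0.794
laundry ('top',) [ 0.5096 -0.0398 -0.0999] 0.902
red [-0.0023  0.0389] 0.003
yellow [ 0.0449 -0.0435] -0.034
laundry [-0.0655 -0.0505] -0.003
```

View pics/fin.png

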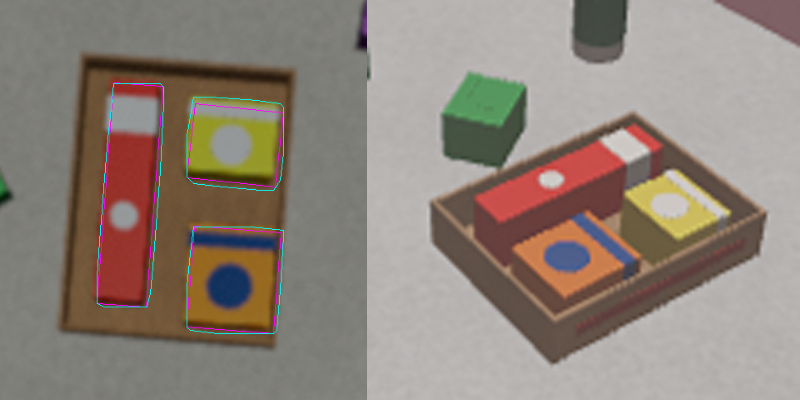

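Both views show the red, yellow and orange boxes flat and apart inside the carton, with the arm well clear. Handing in.

```bash
python3 -m crank '[[[0,0,0],[0,0,0],0.8],[[0,0,0],[0,0,0],0.8],[[0,0,0],[0,0,0],0.8]]'; python3 -c "
from station import robot
print(robot.sign_off())"
```

```text
t: 14.63
position: [0.3522, 0.436, 0.2856]
orientation: [1.281, 1.16, -1.283]
ft_force: [-0.0, -0.1, 0.5]
opening: 0.0683
the job is handed in; nothing more can be done
None
```

I put the small red toothpaste box and the yellow soap box in the carton beside the laundry pack, and handed the job in at about 14.6 s.

| Item | x in carton frame (mm) | y in carton frame (mm) |
|---|---|---|
| Red box | -2 | +39 |
| Yellow box | +45 | -44 |
| Laundry pack | -66 | -50 |

- **Last pictures:** the final top and side views show all three boxes flat, separate from each other and off the walls. The gripper is empty and well clear.
- **Weak check:** the final outline fit for the yellow box was poor (IoU 0.79), so its measured position is rough. The commanded release point was about (50, -40) mm, a few mm from the fit. The side view shows it level and free.
- **Not measured:** resting heights and tilt were judged from the pictures and the release height only.
- **Look-alikes:** the arm was never sent to the large red, purple, green or blue boxes.

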